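Turn round the load in the parts dryer

TASK

The pulley in the parts dryer is dry: switch the dryer off, pull its drawer right out to the stop, take the pulley out and lay it flat in the steel parts tray, and stand every washed piston from the drip mat upright on the drawer's floor, just as it stands now, mouth down. Then push the drawer fully home and, only once it is shut, turn the switch back until it clicks over to on. Leave the other things on the bench where they are.

Things in the scene. Friction and masses are not known exactly. Their poses are not given: they have to be found in the camera images.
- drawer (a joint): slide of the dryer's drawer (m): 0 = shut, front flush; 0.17 = fully out at its stop. It stays where it is left; about 2 N to move. It slides straight out of the dryer's front, along the -x axis of point drawer_in.
- drawer_handle (a point): middle of the drawer's steel bar handle: a horizontal round bar 11 mm thick and 120 mm long, parallel to the drawer front and its centre 35 mm in front of it, 27 mm below the dryer's top. Moves with the drawer. Axes as drawer_in.
- drawer_in (a point): point on the top face of the drawer's floor, on its centre line, moving with it; x into the dryer, y left, z up. Inside: x from -0.08 (front) to +0.16 (back wall), y +-0.102, walls 50 mm high. Fully out, x = -0.08 to +0.085 is clear of the roof. The dryer's top is 78 mm above this floor; shut, parts up to 65 mm tall fit.
- switch (a joint): rotary switch (rad): 0 = off (pointer to the white dot, straight to the dryer's front), 1.047 = on (pointer to the green dot), turned 60 degrees clockwise seen from above. A spring holds it at each end stop: about 0.23 N m is needed to move it off either end, falling to nothing at the middle (0.52), beyond which it snaps over to the other end by itself and stays there.
- switch_grip (a point): on the axis of the red switch knob on top of the dryer's right-hand column, at the height to grip; turns with the knob. The grip bar is 38 mm long along this point's x axis, 14 mm thick along its y axis, stands upright, its top 7 mm above this point and its foot (a round disc of 40 mm diameter) 23 mm below.
- dryer_front (a point): bench parts dryer, blue steel case 300 deep (x) x 360 wide (y) x 130 high mm, fixed; the point is at the middle of its top front edge, x pointing back into the dryer, y to its left. Drawer (grey front, bar handle) in the left 235 mm, its centre line 55 mm to the left (+y) of the point; control column with the switch on the right.
- mat: black ribbed rubber drip mat, 190 (x) x 180 (y) x 4 mm, flat and fixed on the bench; origin at the centre of its underside.
- tray_in (a point): centre of the inner floor (4 mm above the bench) of the open steel parts tray, 180 (x) x 160 (y) mm outside, walls 4 mm thick and 22 mm high above the bench, fixed; axes along its sides.
- pulley_mid (a point): ribbed aluminium belt pulley, a disc of 56 mm diameter and 34 mm height lying flat, 0.2 kg; the point is at its centre half-way up. It lies in the drawer at the start (hidden while the drawer is shut).
- piston1_mid (a point): bright steel brake-caliper piston, a cup of 44 mm diameter and 40 mm height standing mouth down, 0.16 kg; the point is at its centre half-way up, z up. Starts on the drip mat. May be absent (None).
- piston2_mid (a point): bright steel brake-caliper piston, a cup of 44 mm diameter and 40 mm height standing mouth down, 0.16 kg; the point is at its centre half-way up, z up. Starts on the drip mat. May be absent (None).
- piston3_mid (a point): bright steel brake-caliper piston, a cup of 44 mm diameter and 40 mm height standing mouth down, 0.16 kg; the point is at its centre half-way up, z up. Starts on the drip mat. May be absent (None).
- piston4_mid (a point): bright steel brake-caliper piston, a cup of 44 mm diameter and 40 mm height standing mouth down, 0.16 kg; the point is at its centre half-way up, z up. Starts on the drip mat. May be absent (None).
- socket_mid (a point): steel socket, 28 mm diameter, 45 mm high, standing in the parts tray; its centre. Not to be moved.
- spray_can_mid (a point): red and yellow spray can, 64 mm diameter, 190 mm high; its centre. Not to be moved.
- oil_filter_mid (a point): black and orange oil filter, 76 mm diameter, 85 mm high; its centre. Not to be moved.
- wire_brush_grip (a point): brush lying on the bench, about 200 mm long along this point's x; a point on its handle. Not to be moved.
- wrench_grip (a point): wrench lying on the bench, about 200 mm long along this point's x; a point on its handle. Not to be moved.
- mug_in (a point): white coffee mug, 80 mm diameter, 90 mm high, standing; the centre of its inner floor. Not to be moved.
- bearing_box_mid (a point): small cardboard box with a blue band, 100 x 100 x 32 mm; its centre. Not to be moved.
There are look-alikes about, which are no part of the job. What is shaped like the part that bears piston4_mid but purple is not meant. Several things look just like the part that bears tray_in: the one meant starts farthest from the robot's base.

How it is judged (in metres and radians):
On the way, in this order (a step that is already met when the one before it is completed fails the run):
1. the dryer is switched off (value of joint switch below 0.15 rad), for 0.2 s.
2. the drawer is pulled out to its stop (value of joint drawer above 0.164 m), for 0.2 s.
3. the pulley lies in the parts tray and every piston stands in the drawer (x of piston1_mid in the frame of drawer_in between -0.08 and 0.155 m and y of piston1_mid in the frame of drawer_in between -0.1 and 0.1 m and z of piston1_mid in the frame of drawer_in between 0.01 and 0.03 m and angle between each of piston1_mid, piston2_mid, piston3_mid, piston4_mid, pulley_mid's own z axis and vertical below 0.15 rad and x of piston2_mid in the frame of drawer_in between -0.08 and 0.155 m and y of piston2_mid in the frame of drawer_in between -0.1 and 0.1 m and z of piston2_mid in the frame of drawer_in between 0.01 and 0.03 m and x of piston3_mid in the frame of drawer_in between -0.08 and 0.155 m and y of piston3_mid in the frame of drawer_in between -0.1 and 0.1 m and z of piston3_mid in the frame of drawer_in between 0.01 and 0.03 m and x of piston4_mid in the frame of drawer_in between -0.08 and 0.155 m and y of piston4_mid in the frame of drawer_in between -0.1 and 0.1 m and z of piston4_mid in the frame of drawer_in between 0.01 and 0.03 m and x of pulley_mid in the frame of tray_in between -0.085 and 0.085 m and y of pulley_mid in the frame of tray_in between -0.075 and 0.075 m and z of pulley_mid in the frame of tray_in between 0.005 and 0.029 m), for 0.2 s.
4. the drawer is pushed home with the pistons standing in it (x of piston1_mid in the frame of drawer_in between -0.08 and 0.155 m and y of piston1_mid in the frame of drawer_in between -0.1 and 0.1 m and z of piston1_mid in the frame of drawer_in between 0.01 and 0.03 m and angle between each of piston1_mid, piston2_mid, piston3_mid, piston4_mid's own z axis and vertical below 0.15 rad and x of piston2_mid in the frame of drawer_in between -0.08 and 0.155 m and y of piston2_mid in the frame of drawer_in between -0.1 and 0.1 m and z of piston2_mid in the frame of drawer_in between 0.01 and 0.03 m and x of piston3_mid in the frame of drawer_in between -0.08 and 0.155 m and y of piston3_mid in the frame of drawer_in between -0.1 and 0.1 m and z of piston3_mid in the frame of drawer_in between 0.01 and 0.03 m and x of piston4_mid in the frame of drawer_in between -0.08 and 0.155 m and y of piston4_mid in the frame of drawer_in between -0.1 and 0.1 m and z of piston4_mid in the frame of drawer_in between 0.01 and 0.03 m and value of joint drawer below 0.006 m), for 0.2 s.
5. the switch is clicked over to on (value of joint switch above 0.9 rad), for 0.2 s.
At the end, for the whole second after the job is handed in: The switch is on (past 0.9 rad, held by its spring) and the drawer shut to within 6 mm; every piston there is stands inside the drawer on its floor, within 0.15 rad of upright; the pulley lies flat (within 0.15 rad) on the floor of the parts tray (all of step 4 and x of pulley_mid in the frame of tray_in between -0.085 and 0.085 m and y of pulley_mid in the frame of tray_in between -0.075 and 0.075 m and z of pulley_mid in the frame of tray_in between 0.005 and 0.029 m and angle between pulley_mid's own z axis and vertical below 0.15 rad and value of joint switch above 0.9 rad); the robot touches nothing.
It fails at once if the dryer is switched on while its drawer is open (switch past half-way with the drawer more than 20 mm out) (value of joint switch above 0.6 rad and value of joint drawer above 0.02 m).
It fails at once if another thing on the bench is shifted more than 40 mm (the socket, spray can, oil filter, brush, wrench, mug or cardboard box) (distance of any of socket_mid, spray_can_mid, oil_filter_mid, wire_brush_grip, wrench_grip, bearing_box_mid, mug_in from where it was at the start of the episode above 0.04 m).
Of piston1, piston2, piston3, piston4 only 2 to 4 are there at a start; the rules pass over those that are not, and their reading is None.
At some moment in a run one of piston1, piston2, piston3, piston4 may be knocked a few centimetres aside while the robot is not near it.
It also fails if it takes over 210 s, if anything falls off the work surface, if the arm or the gripper's body presses on something with over 40 N, if the wrist force passes 120 N, or if a joint passes its speed limit or range.

ROBOT

A 6-joint arm with a two-finger parallel gripper is mounted at the origin on the work surface. World frame = base frame: x ahead of the robot, y to its left, z up, the work surface at z = 0. Lengths are in mm, angles in rad, forces in N, time in s.
With the tool pointing down it reaches from about 350 to 775 mm from the base axis. Payload 7.3 kg.
Tool frame: the origin (TCP) lies on the front face of the gripper's body, between the roots of the fingers; the fingertips stand 66 mm ahead of it and the grasp point (between the pads) lies 47 mm ahead of it (bot.tip_extent is the distance from the TCP to the fingertips, in mm); z points along the fingers, y is the line along which they close (so a half turn about z gives the same grasp; the last joint's range is limited). The gripper opens to 92 mm and grips with 3 to 60 N. Pads are 19 mm wide; open, the fingers measure 130 mm over their backs; the gripper's body (75 mm by 190 mm) begins 47 mm behind the grasp point.
Start: joints at [1.035, 0.342, 1.524, -0, 1.275, -0.146], TCP at [199.486, 485.638, 292.241] pointing down, gripper open.
Joint ranges: [-2.53, 2.53], [-0.77, 2.02], [0.04, 2.7], [-1, 4.14], [0.28, 2.66], [-3.11, 3.11]. Speed limits (rad/s): [2.57, 2.57, 3.14, 3.14, 3.14, 3.14].

INTERFACE

Orientations are given as [roll, pitch, yaw] about the fixed x, y, z axes, in that order (R = Rz(yaw) Ry(pitch) Rx(roll)).
In Python, from plant import readout, viewer, order, bot gives the robot as it stands.
- The arm moves only by the shell command python3 -m creep 'ROWS'. ROWS is text: rows parted by semicolons, each of 7 numbers parted by spaces: the shift along the world's x, y, z in m, then the turn, a rotation vector about the world's x, y, z in rad, then the opening in per cent of the stroke, from 0 (shut) to 100 (fully open). A call has 1 to 8 rows; each row shifts and turns the commanded pose from where the row before left it; what a row does not reach is not made up. A row lasts 1/12 s, in which the tool goes at most 41.7 mm and 7.16 degrees, less where a joint would pass 70% of its speed; a pose out of reach is approached as far as the arm can. A call is refused whole if a number of a shift passes 0.0417 or a number of a turn 0.125, either way. A call with a gripper value outside its range is refused whole. The fingers move at their own pace and stop on an object; the grip force is fixed at half the most. Time passes only in rows, so rows that do not move let the fingers close. It gives the time, the measured TCP pose, the force, the opening and the grip force at its end, in the units of the state.
- readout.get_obs(): the state, without advancing time (a new reading comes with each control period).
- viewer.capture(name): name is "side" or "top" or "wrist"; returns the picture (400x640x3 uint8, red, green, blue); there is no depth.
- viewer.camera_info(name): a dict with "fx", "fy", "cx", "cy" (pixels), "D" ([k1, k2, p1, p2, k3] as OpenCV has them; the pictures are not rectified), "origin" and "rotation" of the camera in the world. Camera axes: x right, y up, looking along -z (the intrinsics and any distortion apply to the point x, -y, -z); pixel columns grow to the right and rows downward; lengths in mm; the calibration is good to about 2 mm. A picture is of the moment at which its call begins: read the wrist's pose just before it. camera_info takes no time and is no camera call; for the wrist camera it gives the pose at the moment of the call.
- order.close_job(): hands the job in; it is judged then, once.
The state is a dict: "time": time; "joint_positions": joint angles; "dq": joint speeds; "tau": joint torques, N m; "tool_pos": TCP position; "tcp_rot": TCP orientation; "contact_force": force on the tool from outside, world axes, zero at the start; "moment": the same for the moment, N m; "grip_width": finger opening in mm; "finger_force": force on a finger pad.
Only numpy, scipy, OpenCV 4.12 (cv2) and the standard library are available. Lean on these libraries where they do the work, as an engineer would, in place of code of your own. Each camera call takes 0.05 s, during which the arm holds its last target. There are 200 camera calls.

## Working session

There is one attempt and no reset: what is moved stays moved. The work goes in short steps, Python scripts to look and compute and a shell command to move; the robot and the scene stay as the last step left them, time stands still between calls to the robot, and variables do not carry over. Pictures are saved under pics/ and viewed, at most 17 in all, crops included, and the job is handed in when it is done.

```bash
mkdir -p pics; ls; python3 - <<'E'
from plant import readout, viewer
import cv2
print(readout.get_obs())
for n in ("top","side"):
    print(viewer.camera_info(n))
    cv2.imwrite(f"pics/{n}0.png",viewer.capture(n)[:,:,::-1])
E
```

```text
pics
{'time': 0.0, 'joint_positions': array([ 1.03499624e+00,  3.42708044e-01,  1.52502920e+00, -1.97391975e-05,
        1.27540752e+00, -1.46020552e-01]), 'dq': array([ 8.03112534e-05,  1.97058652e-05, -1.32640899e-06,  1.94650125e-04,
        5.69826745e-04, -1.90302585e-04]), 'tau': array([ 1.31498462e-03, -4.31244099e+01, -2.44220674e+01,  7.19234138e-02,
        5.59836463e-02, -1.52170383e-04]), 'tool_pos': array([199.32253185, 485.34894212, 291.54825869]), 'tcp_rot': array([-3.14005431e+00, -2.07161230e-04,  2.75181872e+00]), 'contact_force': array([ 0.10323366, -0.65079377, -0.6910541 ]), 'moment': array([ 0.00108141,  0.00207939, -0.0056839 ]), 'finger_force': 0.0, 'grip_width': 92.05889726686696}
{'fx': 389.17508561582565, 'fy': 389.17508561582565, 'cx': 322.55241472686856, 'cy': 202.6277459937975, 'D': array([-0.06382678,  0.        ,  0.        ,  0.        ,  0.        ]), 'origin': array([ 377.95232709,   11.14138105, 1530.97158372]), 'rotation': array([ 0.12381208, -0.00735295, -1.57123594])}
{'fx': 436.19211177955, 'fy': 436.19211177955, 'cx': 317.90890503726536, 'cy': 202.240096437471, 'D': array([0.00569782, 0.        , 0.        , 0.        , 0.        ]), 'origin': array([ -32.9155958 , -629.48778397, 1121.49581754]), 'rotation': array([ 0.68884483,  0.01181901, -0.73854028])}
```

View pics/top0.png

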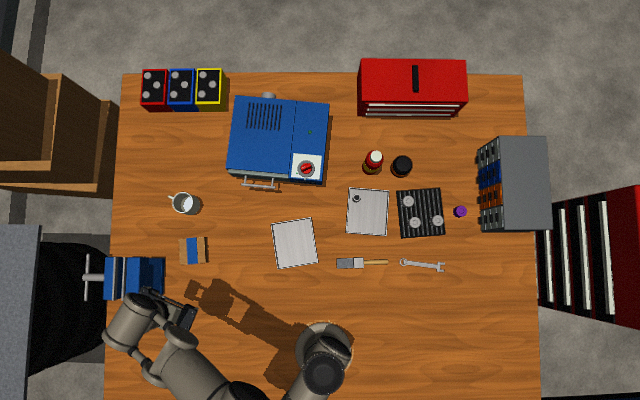

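View pics/side0.png

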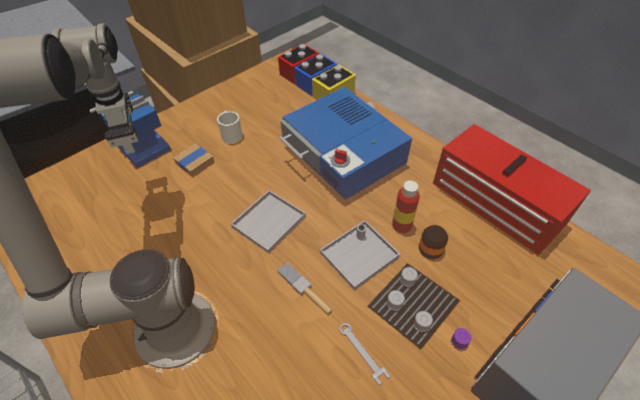

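The top view shows three steel pistons on the mat at (408,201), (417,223) and (438,221). The purple look-alike at (460,211) is off the mat and not meant. There are two trays, at (295,243) and (367,212). The one meant is (367,212): it is farther from the base (base at about (322,350)) and holds the socket. I'll confirm this in an enlarged crop.

```bash
cat > h.py <<'E'
import numpy as np, cv2
from scipy.spatial.transform import Rotation as Ro
from plant import readout, viewer
def cam(n):
    c=viewer.camera_info(n); K=np.array([[c['fx'],0,c['cx']],[0,c['fy'],c['cy']],[0,0,1]])
    return K,np.array(c['D']),np.array(c['origin']),Ro.from_euler('xyz',c['rotation']).as_matrix()
def ground(n,px,z,c=None):
    K,D,o,R=c or cam(n); p=cv2.undistortPoints(np.array(px,float).reshape(-1,1,2),K,D)[:,0]
    d=np.c_[p[:,0],-p[:,1],-np.ones(len(p))]@R.T
    return o+d*((z-o[2])/d[:,2])[:,None]
def proj(n,P,c=None):
    K,D,o,R=c or cam(n); q=(np.array(P,float).reshape(-1,3)-o)@R*[1,-1,-1]
    return cv2.projectPoints(q,np.zeros(3),np.zeros(3),K,D)[0][:,0]
def crop(n,name,x0,y0,w,h,s,img=None):
    im=viewer.capture(n) if img is None else img
    cv2.imwrite(f"pics/{name}.png",cv2.resize(im[y0:y0+h,x0:x0+w,::-1],None,fx=s,fy=s,interpolation=cv2.INTER_CUBIC))
    return im
E
python3 - <<'E'
from h import *
im=crop("top","topc",220,85,260,190,3)
print(ground("top",[[408,201],[417,223],[438,221]],40), ground("top",[[367,212],[295,243]],4))
E
```

```text
[[ 570.02577979 -331.54760137   40.        ]
 [ 484.47539767 -364.24492403   40.        ]
 [ 492.0821695  -446.56038171   40.        ]] [[ 530.76962258 -175.67895668    4.        ]
 [ 409.04256757  107.50742798    4.        ]]
```

View pics/topc.png

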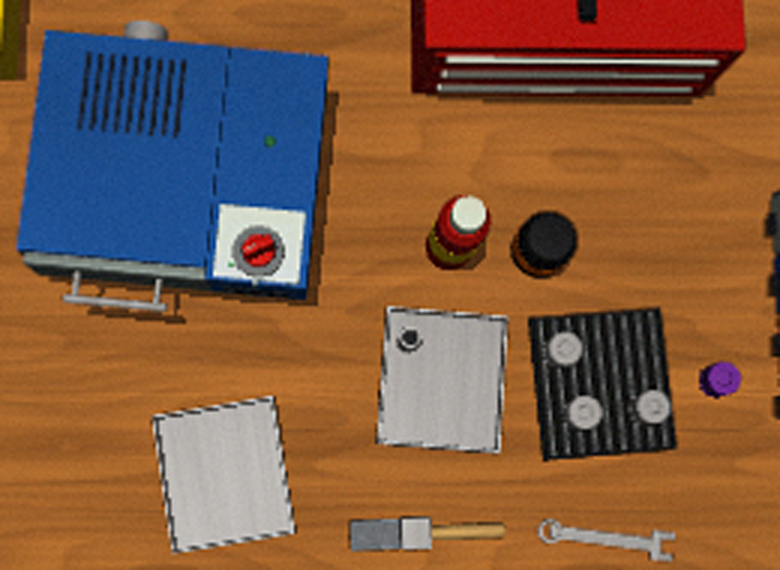

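The crop shows the pistons' tops at crop px (565,349), (585,412) and (653,407). The tray with the socket, farther up at (442,380), is confirmed as the one meant. The knob is at (258,249), pointing to the green dot (on), and the handle runs from (72,300) to (163,308).

```bash
python3 - <<'E'
from h import *
np.set_printoptions(precision=1,suppress=True)
f=lambda P:np.array(P,float)/3+[220-.33,85-.33]
print("pist",ground("top",f([[565,347],[585,410],[653,405]]),42))
b=ground("top",f([[47,31],[328,57],[20,250]]),130);print("dryer",b)
print("yaw from back,left",np.degrees(np.arctan2(*(b[0]-b[1])[[0,1]])),np.degrees(np.arctan2(*(b[0]-b[2])[[1,0]])))
print("knob",ground("top",f([[258,247],[244,256],[276,238]]),150))
h=ground("top",f([[72,300],[163,308]]),103);print("handle",h,h.mean(0))
t=ground("top",f([[387,309],[508,317],[498,452],[377,443]]),22);print("tray",t,t.mean(0))
print("socket",ground("top",f([[409,337]]),49))
print("filter,can",ground("top",f([[548,238]]),85),ground("top",f([[469,214]]),190))
print(viewer.camera_info("wrist")); o=readout.get_obs(); print(o['tool_pos'],o['tcp_rot'])
E
```

```text
pist [[ 572.4 -331.2   42. ]
 [ 490.8 -354.9   42. ]
 [ 497.1 -443.5   42. ]]
dryer [[962.4 330.5 130. ]
 [927.6 -23.7 130. ]
 [680.5 354.6 130. ]]
yaw from back,left 5.617383693700181 -4.885589689034426
knob [[679.7  61.9 150. ]
 [668.6  78.8 150. ]
 [690.8  40.3 150. ]]
handle [[622.9 294.3 103. ]
 [612.8 181.  103. ]] [617.9 237.6 103. ]
tray [[ 625.  -102.7   22. ]
 [ 614.6 -261.6   22. ]
 [ 438.  -244.9   22. ]
 [ 449.8  -88.3   22. ]] [ 531.8 -174.4   22. ]
socket [[ 584.3 -128.6   49. ]]
filter,can [[ 706.3 -303.6   85. ]] [[ 711.1 -187.9  190. ]]
{'fx': 283.8727256397854, 'fy': 283.8727256397854, 'cx': 322.05302349791236, 'cy': 198.986616124031, 'D': array([-0.,  0.,  0.,  0.,  0.]), 'origin': array([123.5, 516.1, 384.6]), 'rotation': array([-0.3,  0. ,  1.2])}
[199.4 485.4 291.7] [-3.1 -0.   2.8]
```

```bash
R="";
python3 -m creep '0.030 -0.0265 0 0 0 -0.0466 100;0.030 -0.0265 0 0 0 -0.0466 100;0.030 -0.0265 0 0 0 -0.0466 100;0.030 -0.0265 0 0 0 -0.0466 100;0.030 -0.0265 0 0 0 -0.0466 100;0.030 -0.0265 0 0 0 -0.0466 100;0.030 -0.0265 0 0 0 -0.0466 100;0.030 -0.0265 0 0 0 -0.0466 100'
python3 -m creep '0.030 -0.0265 0 0 0 -0.0466 100;0.030 -0.0265 0 0 0 -0.0466 100;0.030 -0.0265 0 0 0 -0.0466 100;0.030 -0.0265 0 0 0 -0.0466 100;0.030 -0.0265 0 0 0 -0.0466 100;0.030 -0.0265 0 0 0 -0.0466 100;0.030 -0.0265 0 0 0 -0.0466 100;0.030 -0.0265 0 0 0 -0.0466 100'
python3 -m creep '0 0 0 0 0 0 50;0 0 0 0 0 0 50;0 0 0 0 0 0 50;0 0 0 0 0 0 50'
python3 - <<'E'
from h import *
c=cam("wrist");print(c); im=crop("wrist","w1",0,0,640,400,1)
print(proj("wrist",[[680,62,158],[618,238,103]],c))
E
```

```text
time: 0.82
tool_pos: [440.6, 272.0, 292.1]
tcp_rot: [-3.141, -0.0, 2.377]
contact_force: [0.0, 1.1, 0.1]
grip_width: 92.1
finger_force: 0.0
time: 1.48
tool_pos: [680.5, 60.1, 291.8]
tcp_rot: [-3.141, -0.0, 2.004]
contact_force: [1.5, 1.4, 1.0]
grip_width: 92.1
finger_force: 0.0
time: 1.82
tool_pos: [678.8, 62.6, 292.3]
tcp_rot: [-3.141, -0.001, 2.008]
contact_force: [-0.0, 0.4, 0.5]
grip_width: 69.8
finger_force: 0.0
(array([[283.87272564,   0.        , 322.0530235 ],
       [  0.        , 283.87272564, 198.98661612],
       [  0.        ,   0.        ,   1.        ]]), array([-0.01536926,  0.        ,  0.        ,  0.        ,  0.        ]), array([644.01153263, 136.24988748, 385.2580619 ]), array([[ 9.06612474e-01, -4.02508285e-01, -1.26652685e-01],
       [ 4.21964214e-01,  8.64700755e-01,  2.72467990e-01],
       [-1.53951227e-04, -3.00465779e-01,  9.53792583e-01]]))
[[323.61813607 211.21611673]
 [344.95559898 -17.40745345]]
```

View pics/w1.png

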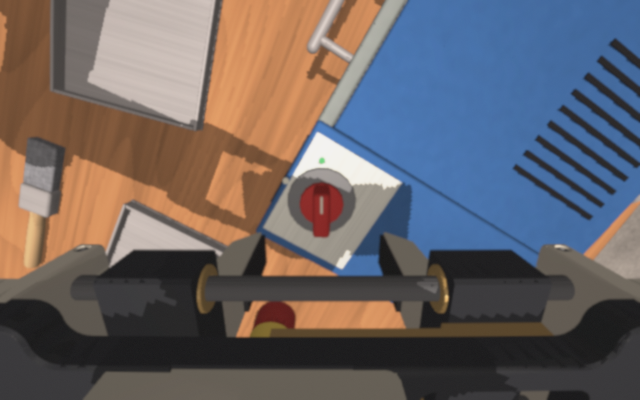

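```bash
python3 - <<'E'
import cv2
im=cv2.imread("pics/w1.png")[140:250,260:410]
cv2.imwrite("pics/w1c.png",cv2.resize(im,None,fx=5,fy=5,interpolation=cv2.INTER_CUBIC))
E
```

```text
(no output)
```

View pics/w1c.png

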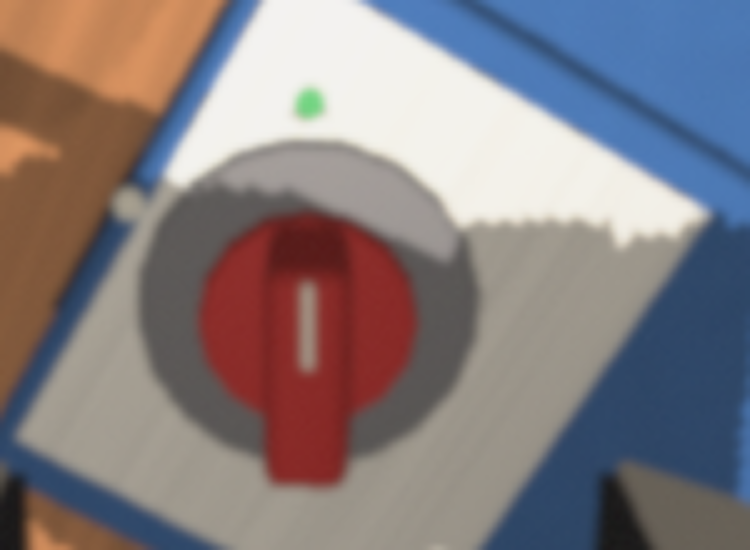

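```bash
python3 - <<'E'
from h import *
c=cam("wrist")
print(ground("wrist",[[321.6,216],[321.6,195.5],[321.6,237]],160,c)); 
# handle end, plate corners, front dot, green dot
q=lambda a:[260+a[0]/5,140+a[1]/5]
print(ground("wrist",[q((128,204)),q((310,103)),q((265,0)),q((710,215)),[318,124]],130,c))
E
```

```text
[[680.06298762  58.1021067  160.        ]
 [672.39102949  74.59143114 160.        ]
 [688.30381064  40.3899666  160.        ]]
[[639.97669753  65.18188594 130.        ]
 [662.5799294   96.45171172 130.        ]
 [647.5863397  109.74409993 130.        ]
 [738.75841473 108.89152414 130.        ]
 [645.84863911 124.1081759  130.        ]]
```

The crop shows the red bar's top centred at crop (308,380), pointing at the green dot. The bar is in line with the fingers, so I'll go down and grip it.

```bash

python3 -m creep '0.001 -0.004 -0.02 0 0 0 50;0 0 -0.02 0 0 0 50;0 0 -0.02 0 0 0 50;0 0 -0.012 0 0 0 50;0 0 -0.008 0 0 0 50;0 0 -0.005 0 0 0 50;0 0 0 0 0 0 50'
python3 -m creep '0 0 0 0 0 0 0;0 0 0 0 0 0 0;0 0 0 0 0 0 0;0 0 0 0 0 0 0;0 0 0 0 0 0 0;0 0 0 0 0 0 0;0 0 0 0 0 0 0;0 0 0 0 0 0 0'
```

```text
time: 2.45
tool_pos: [680.0, 58.3, 206.9]
tcp_rot: [-3.141, -0.0, 2.007]
contact_force: [0.4, -0.0, 0.8]
grip_width: 45.9
finger_force: 0.0
time: 3.12
tool_pos: [680.4, 57.1, 209.8]
tcp_rot: [3.141, 0.001, 2.006]
contact_force: [-4.4, -1.3, 7.9]
grip_width: 13.8
finger_force: 30.8
```

```bash

python3 -m creep '0 0 0.001 0 0 0.09 0;0 0 0.001 0 0 0.09 0;0 0 0.001 0 0 0.09 0;0 0 0 0 0 0.09 0;0 0 0 0 0 0.09 0;0 0 0 0 0 0.09 0;0 0 0 0 0 0.09 0;0 0 0 0 0 0.09 0'
python3 -m creep '0 0 0 0 0 0.09 0;0 0 0 0 0 0.09 0;0 0 0 0 0 0.09 0;0 0 0 0 0 0.05 0;0 0 0 0 0 0 0;0 0 0 0 0 0 0'
python3 -c "
from plant import readout as r;print(r.get_obs()['moment'])"
python3 -m creep '0 0 0 0 0 0 50;0 0 0 0 0 0 50;0 0 0 0 0 0 50;0 0 0 0 0 0 50;0 0 0 0 0 0 50;0 0 0 0 0 0 50'
python3 -m creep '0 0 0.03 0 0 0 50;0 0 0.04 0 0 0 50;0 0 0.02 0 0 0 50;0 0 0 0 0 0 50'
python3 - <<'E'
from h import *
crop("wrist","w2",0,0,640,400,1)
E
```

```text
time: 3.78
tool_pos: [682.9, 59.8, 209.9]
tcp_rot: [3.135, 0.005, 2.731]
contact_force: [14.5, 9.9, -11.2]
grip_width: 14.0
finger_force: 30.1
time: 4.28
tool_pos: [683.2, 61.5, 210.0]
tcp_rot: [3.134, 0.007, 3.048]
contact_force: [15.5, 13.4, -11.6]
grip_width: 13.7
finger_force: 30.0
[ 2.37793261 -2.26084408 -0.04170181]
time: 4.78
tool_pos: [680.5, 57.2, 210.6]
tcp_rot: [-3.142, 0.0, 3.046]
contact_force: [-0.1, 0.8, -0.0]
grip_width: 45.0
finger_force: 0.0
time: 5.12
tool_pos: [682.0, 57.4, 307.0]
tcp_rot: [3.141, 0.011, 3.046]
contact_force: [0.6, 0.5, 0.8]
grip_width: 45.8
finger_force: 0.0
```

View pics/w2.png

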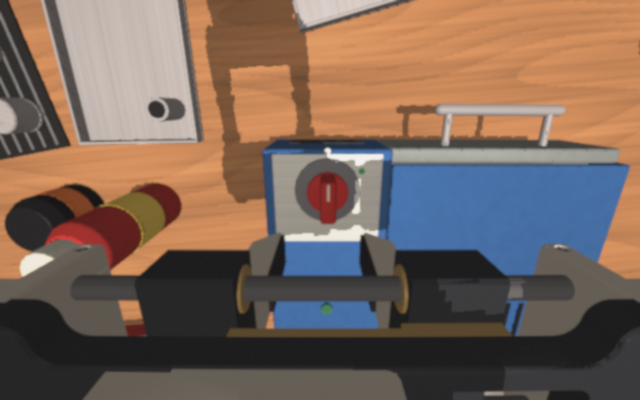

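Switch now points at the white dot (knob (328,195), dot (328,150)): off. The handle runs from (440,110) to (561,110).

```bash
python3 - <<'E'
from h import *
h=ground("wrist",[[438,110],[563,110.5]],103);print(h,h.mean(0))
e=ground("wrist",[[266,150],[391,148],[615,151]],130);print(e)
E
```

```text
[[612.28655641 178.9113392  103.        ]
 [624.17927103 304.18429491 103.        ]] [618.23291372 241.54781705 103.        ]
[[631.64526294   9.12592286 130.        ]
 [641.0725863  125.43164945 130.        ]
 [663.85835963 338.48183958 130.        ]]
```

```bash

python3 -m creep '-0.004 0.0114 0 0 0 -0.098 23;-0.004 0.0114 0 0 0 -0.098 23;-0.004 0.0114 0 0 0 -0.098 23;-0.004 0.0114 0 0 0 -0.098 23;-0.004 0.0114 0 0 0 -0.098 23;-0.004 0.0114 0 0 0 -0.098 23;-0.004 0.0114 0 0 0 -0.098 23;-0.004 0.0114 0 0 0 -0.098 23'
python3 -m creep '-0.004 0.0114 0 0 0 -0.098 23;-0.004 0.0114 0 0 0 -0.098 23;-0.004 0.0114 0 0 0 -0.098 23;-0.004 0.0114 0 0 0 -0.098 23;-0.004 0.0114 0 0 0 -0.098 23;-0.004 0.0114 0 0 0 -0.098 23;-0.004 0.0114 0 0 0 -0.098 23;-0.004 0.0114 0 0 0 -0.098 23'
python3 -m creep '0 0 -0.03 0 0 0 23;0 0 -0.03 0 0 0 23;0 0 0 0 0 0 23;0 0 0 0 0 0 23;0 0 0 0 0 0 23'
python3 - <<'E'
from h import *
im=crop("wrist","w3",0,0,640,400,1);c=cam("wrist");h=ground("wrist",[[320,100]],103,c);print(h,readout.get_obs()['tool_pos'])
E
```

```text
time: 5.83
tool_pos: [647.8, 149.2, 298.5]
tcp_rot: [-3.139, -0.001, 2.257]
contact_force: [-0.1, 0.4, 0.4]
grip_width: 21.0
finger_force: 0.0
time: 6.5
tool_pos: [615.8, 240.3, 298.5]
tcp_rot: [-3.139, 0.001, 1.473]
contact_force: [0.9, 0.2, 0.3]
grip_width: 20.9
finger_force: 0.0
time: 6.92
tool_pos: [616.9, 239.9, 241.1]
tcp_rot: [3.141, -0.0, 1.478]
contact_force: [0.4, 0.2, 1.0]
grip_width: 21.3
finger_force: 0.0
[[624.05728119 328.22531809 103.        ]] [617.2378433  239.99608885 241.91259649]
```

View pics/w3.png

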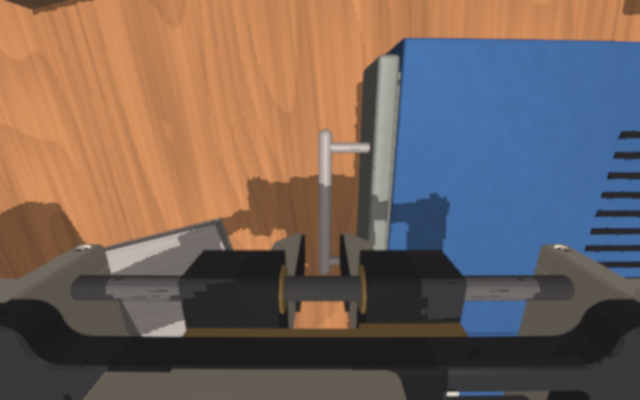

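The handle bar at column 325 lies between the fingers (midline about 322), so I'll shift 2 mm and go down.

```bash

python3 -m creep '0.002 0 -0.02 0 0 0 23;0 0 -0.02 0 0 0 23;0 0 -0.02 0 0 0 23;0 0 -0.012 0 0 0 23;0 0 -0.01 0 0 0 23;0 0 -0.006 0 0 0 23;0 0 0 0 0 0 23'
python3 -m creep '0 0 0 0 0 0 0;0 0 0 0 0 0 0;0 0 0 0 0 0 0;0 0 0 0 0 0 0;0 0 0 0 0 0 0;0 0 0 0 0 0 0'
```

```text
time: 7.55
tool_pos: [618.4, 240.0, 151.8]
tcp_rot: [-3.141, 0.0, 1.478]
contact_force: [-0.5, -0.6, 0.0]
grip_width: 20.9
finger_force: 0.0
time: 8.05
tool_pos: [619.1, 240.2, 153.5]
tcp_rot: [3.139, -0.001, 1.478]
contact_force: [-1.0, -0.3, 6.4]
grip_width: 9.9
finger_force: 30.0
```

```bash

python3 -m creep '-0.01 0.001 0 0 0 0 0;-0.02 0.0019 0 0 0 0 0;-0.02 0.0019 0 0 0 0 0;-0.02 0.0019 0 0 0 0 0;-0.02 0.0019 0 0 0 0 0;-0.02 0.0019 0 0 0 0 0;-0.02 0.0019 0 0 0 0 0;-0.02 0.0019 0 0 0 0 0'
python3 -m creep '-0.01 0.001 0 0 0 0 0;-0.006 0.0005 0 0 0 0 0;-0.004 0.0004 0 0 0 0 0;-0.003 0.0003 0 0 0 0 0;-0.002 0 0 0 0 0 0;0 0 0 0 0 0 0;0 0 0 0 0 0 0'
```

```text
time: 8.72
tool_pos: [468.9, 254.6, 153.4]
tcp_rot: [3.137, -0.001, 1.478]
contact_force: [2.7, 1.0, 5.4]
grip_width: 9.8
finger_force: 30.0
time: 9.3
tool_pos: [449.4, 256.4, 153.5]
tcp_rot: [3.128, -0.003, 1.478]
contact_force: [20.9, -4.1, -7.5]
grip_width: 10.0
finger_force: 30.0
```

```bash

python3 -m creep '0.002 0 0 0 0 0 23;0 0 0 0 0 0 23;0 0 0 0 0 0 23;0 0 0 0 0 0 23;0 0 0.03 0 0 0 23;0 0 0.04 0 0 0 23;0 0 0.04 0 0 0 23;0 0 0.04 0 0 0 100'
python3 -m creep '0.03 -0.01 0.01 0 0 0 100;0.03 -0.01 0.01 0 0 0 100;0.03 -0.01 0.01 0 0 0 100;0 0 0 0 0 0 100;0 0 0 0 0 0 100'
python3 - <<'E'
from h import *
c=cam("wrist");np.save("c4.npy",np.array(c,dtype=object),allow_pickle=True)
im=crop("wrist","w4",0,0,640,400,1)
E
```

```text
time: 9.97
tool_pos: [444.4, 256.5, 303.5]
tcp_rot: [-3.139, 0.001, 1.479]
contact_force: [0.9, 0.7, -0.3]
grip_width: 24.4
finger_force: 0.0
time: 10.38
tool_pos: [535.9, 226.0, 331.6]
tcp_rot: [-3.14, 0.0, 1.477]
contact_force: [-0.1, -0.0, -1.1]
grip_width: 56.4
finger_force: 0.0
```

View pics/w4.png

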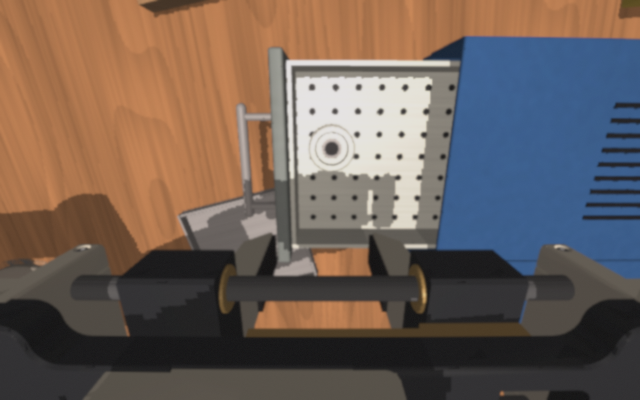

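The drawer is open. The pulley's centre hole is at (331,148), and the inside of the front wall is at column ~294.

```bash
python3 - <<'E'
from h import *
c=np.load("c4.npy",allow_pickle=True)
p=lambda P,z:ground("wrist",P,z,c).round(1)
print("pulley",p([[331.5,148],[310,148],[354,148],[331,126],[331,171]],86))
print("hole floor",p([[331.5,148]],70))
print("inner walltop corners",p([[292,66],[290,245]],102), "floor", p([[296,78],[295,226]],52))
print("handle",p([[243,108],[249,210]],103))
print(proj("wrist",[[449,256,103]],c))
E
```

```text
Traceback (most recent call last):
  File "h.py", line 8, in ground
    K,D,o,R=c or cam(n); p=cv2.undistortPoints(np.array(px,float).reshape(-1,1,2),K,D)[:,0]
            ^^^^^^^^^^^
ValueError: The truth value of an array with more than one element is ambiguous. Use a.any() or a.all()
```

```bash
python3 - <<'E'
from h import *
c=tuple(np.array(a,float) for a in np.load("c4.npy",allow_pickle=True))
p=lambda P,z:ground("wrist",P,z,c).round(1)
print("pulley",p([[331.5,148],[310,148],[354,148],[331,126],[331,171]],86))
print("inner walltop corners",p([[292,66],[290,245]],102), "floor", p([[296,78],[295,226]],52))
print("handle",p([[243,108],[249,210]],103))
E
```

```text
pulley [[550.1 262.6  86. ]
 [524.8 265.   86. ]
 [576.6 260.1  86. ]
 [551.7 287.8  86. ]
 [547.1 235.   86. ]]
inner walltop corners [[516.1 353.2 102. ]
 [487.6 149.1 102. ]] floor [[515.  346.5  52. ]
 [489.8 153.5  52. ]]
handle [[458.2 316.8 103. ]
 [444.6 200.4 103. ]]
```

```bash

python3 -m creep '0.001 0.0026 -0.005 0 0 0.112 100;0.001 0.0026 -0.005 0 0 0.112 100;0.001 0.0026 -0.005 0 0 0.112 100;0.001 0.0026 -0.005 0 0 0.112 100;0.001 0.0026 -0.005 0 0 0.112 100;0.001 0.0026 -0.005 0 0 0.112 100;0.001 0.0026 -0.005 0 0 0.112 100'
python3 -m creep '0.001 0.0026 -0.005 0 0 0.112 100;0.001 0.0026 -0.005 0 0 0.112 100;0.001 0.0026 -0.005 0 0 0.112 100;0.001 0.0026 -0.005 0 0 0.112 100;0.001 0.0026 -0.005 0 0 0.112 100;0.001 0.0026 -0.005 0 0 0.112 100;0.001 0.0026 -0.005 0 0 0.112 100;0 0 0 0 0 0 100'
python3 -m creep '0 0 0 0 0 0 100;0 0 0 0 0 0 100'
python3 - <<'E'
from h import *
im=crop("wrist","w5",0,0,640,400,1);c=cam("wrist");np.savez("c5.npz",*c)
print(proj("wrist",[[550,262,86],[500,262,52]],c))
g=im[:,:,0]
E
```

```text
time: 11.02
tool_pos: [540.7, 245.6, 296.4]
tcp_rot: [-3.14, -0.001, 2.269]
contact_force: [-0.7, -0.0, 0.4]
grip_width: 91.7
finger_force: 0.0
time: 11.68
tool_pos: [547.5, 263.8, 260.6]
tcp_rot: [-3.141, -0.004, 3.052]
contact_force: [-0.9, 0.5, 0.7]
grip_width: 91.5
finger_force: 0.0
time: 11.85
tool_pos: [548.7, 263.2, 262.4]
tcp_rot: [-3.142, -0.001, 3.044]
contact_force: [-0.3, 0.1, -0.3]
grip_width: 91.7
finger_force: 0.0
[[321.57934005 197.11075287]
 [316.92341246 142.56187663]]
```

View pics/w5.png

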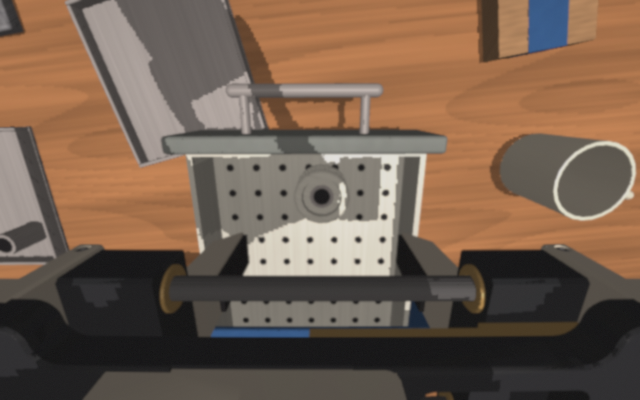

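The pulley's hole is at (321,194), centred between the fingers. Going down to grip it.

```bash

python3 -m creep '-0.001 -0.001 -0.03 0 0 0 100;0 0 -0.03 0 0 0 100;0 0 -0.03 0 0 0 100;0 0 -0.02 0 0 0 100;0 0 -0.015 0 0 0 100;0 0 -0.008 0 0 0 100;0 0 -0.005 0 0 0 100;0 0 0 0 0 0 100'
python3 -m creep '0 0 0 0 0 0 0;0 0 0 0 0 0 0;0 0 0 0 0 0 0;0 0 0 0 0 0 0;0 0 0 0 0 0 0;0 0 0 0 0 0 0'
python3 -m creep '0 0 0.02 0 0 0 0;0 0 0.03 0 0 0 0;0 0 0.04 0 0 0 0;0 0 0.04 0 0 0 0;0 0 0 0 0 0 0'
```

```text
time: 12.57
tool_pos: [548.4, 261.9, 123.9]
tcp_rot: [-3.141, -0.001, 3.045]
contact_force: [-0.6, 0.0, -0.6]
grip_width: 91.6
finger_force: 0.0
time: 13.07
tool_pos: [548.6, 262.0, 124.6]
tcp_rot: [3.141, 0.0, 3.046]
contact_force: [-0.2, 3.5, -0.1]
grip_width: 56.1
finger_force: 1.6
time: 13.48
tool_pos: [551.1, 262.9, 262.8]
tcp_rot: [3.136, 0.013, 3.046]
contact_force: [1.1, 0.6, -0.7]
grip_width: 55.4
finger_force: 30.0
```

```bash

python3 -m creep '-0.0037 -0.0372 0 0 0 0 0;-0.0037 -0.0372 0 0 0 0 0;-0.0037 -0.0372 0 0 0 0 0;-0.0037 -0.0372 0 0 0 0 0;-0.0037 -0.0372 0 0 0 0 0;-0.0037 -0.0372 0 0 0 0 0;-0.0037 -0.0372 0 0 0 0 0;-0.0037 -0.0372 0 0 0 0 0'
python3 -m creep '-0.0037 -0.0372 0 0 0 0 0;-0.0037 -0.0372 0 0 0 0 0;-0.0037 -0.0372 0 0 0 0 0;-0.0037 -0.0372 0 0 0 0 0;0 0 0 0 0 0 0;0 0 0 0 0 0 0'
python3 -m creep '0 0 -0.035 0 0 0 0;0 0 -0.035 0 0 0 0;0 0 -0.035 0 0 0 0;0 0 -0.03 0 0 0 0;0 0 -0.02 0 0 0 0;0 0 -0.015 0 0 0 0;0 0 0 0 0 0 0;0 0 0 0 0 0 0'
```

```text
time: 14.15
tool_pos: [518.2, -37.3, 253.9]
tcp_rot: [3.141, -0.0, 3.046]
contact_force: [1.5, -0.1, -2.0]
grip_width: 55.2
finger_force: 30.0
time: 14.65
tool_pos: [503.5, -186.3, 253.6]
tcp_rot: [3.141, -0.001, 3.042]
contact_force: [0.5, 0.9, -2.2]
grip_width: 55.5
finger_force: 30.0
time: 15.32
tool_pos: [504.0, -183.2, 83.8]
tcp_rot: [3.141, -0.002, 3.048]
contact_force: [0.0, -0.1, -2.3]
grip_width: 55.6
finger_force: 30.0
```

```bash

python3 -m creep '0 0 -0.004 0 0 0 0;0 0 -0.002 0 0 0 0;0 0 -0.002 0 0 0 0;0 0 -0.001 0 0 0 0;0 0 0 0 0 0 0'
python3 -m creep '0 0 0 0 0 0 85;0 0 0 0 0 0 85;0 0 0 0 0 0 85;0 0 0 0 0 0 85;0 0 0 0 0 0 85'
python3 -m creep '0 0 0.03 0 0 0 85;0 0 0.04 0 0 0 85;0 0 0.04 0 0 0 85;0 0 0.04 0 0 0 85;-0.02 -0.03 0.03 0 0 0 85;-0.01 -0.04 0.02 0 0 0 85;0 -0.04 0 0 0 0 85;0 -0.04 0 0 0 0 85'
python3 -m creep '0 -0.03 0 0 0 0 85;0 -0.02 0 0 0 0 85;0 0 0 0 0 0 85;0 0 0 0 0 0 85'
python3 - <<'E'
from h import *
im=crop("wrist","w6",0,0,640,400,1);c=cam("wrist");np.savez("c6.npz",*c)
print(proj("wrist",[[572.4,-331,44],[490.8,-355,44],[497,-443.5,44],[504,-184,38]],c))
E
```

```text
time: 15.73
tool_pos: [504.5, -184.5, 76.6]
tcp_rot: [-3.141, 0.002, 3.046]
contact_force: [-0.9, 1.3, 4.5]
grip_width: 55.6
finger_force: 30.0
time: 16.15
tool_pos: [504.1, -184.5, 75.3]
tcp_rot: [3.142, 0.0, 3.046]
contact_force: [-0.1, 0.2, 0.0]
grip_width: 77.5
finger_force: 0.0
time: 16.82
tool_pos: [477.1, -329.0, 272.4]
tcp_rot: [-3.139, 0.003, 3.047]
contact_force: [1.9, 0.9, -0.0]
grip_width: 78.3
finger_force: 0.0
time: 17.15
tool_pos: [476.7, -378.2, 269.4]
tcp_rot: [3.141, -0.001, 3.044]
contact_force: [0.4, 0.7, 0.1]
grip_width: 78.0
finger_force: 0.0
[[366.23572166 253.79173655]
 [342.24651361 193.4417246 ]
 [268.1665557  205.4259781 ]
 [485.56770263 189.21128935]]
```

View pics/w6.png

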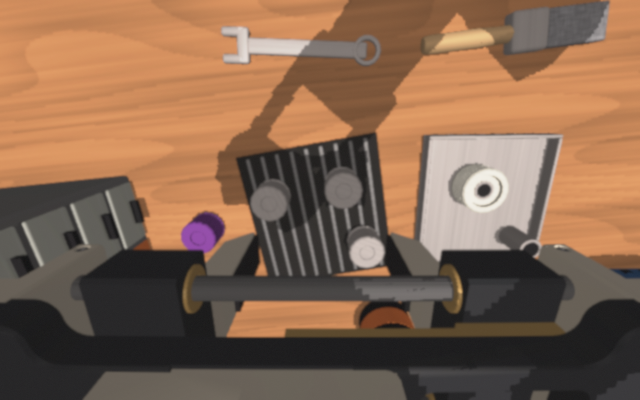

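The pulley lies flat in the tray at (484,189). Pistons are near (344,190), (269,203) and (367,250), and the purple one at (202,232) is left alone. I'll measure the pistons in a crop.

```bash
python3 - <<'E'
import cv2
im=cv2.imread("pics/w6.png")[150:280,230:400]
cv2.imwrite("pics/w6c.png",cv2.resize(im,None,fx=4,fy=4,interpolation=cv2.INTER_CUBIC))
E
```

```text
(no output)
```

View pics/w6c.png

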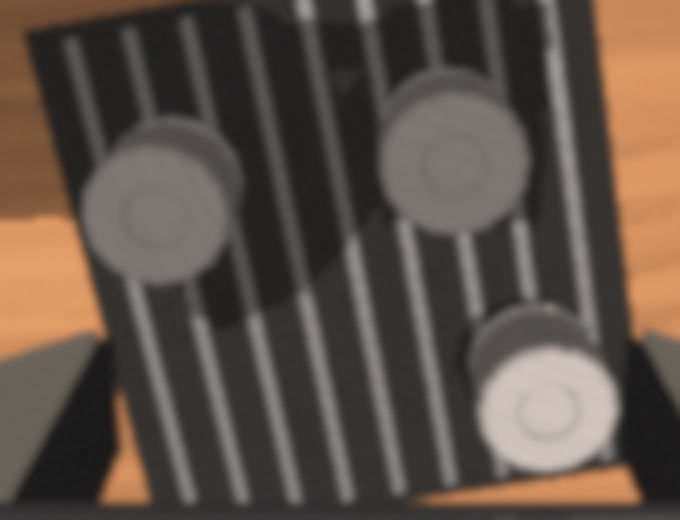

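```bash
python3 - <<'E'
from h import *
z=np.load("c6.npz");c=tuple(z[k] for k in z)
print(ground("wrist",np.array([[548,408],[456,163],[155,213]])/4+[230,150],44,c).round(1))
E
```

```text
[[ 570.  -329.9   44. ]
 [ 487.7 -352.7   44. ]
 [ 494.4 -442.4   44. ]]
```

```bash

python3 -m creep '0.006 0.013 -0.02 0 0 0 70;0.005 0.0125 -0.03 0 0 0 70;0 0 -0.035 0 0 0 70;0 0 -0.035 0 0 0 70;0 0 -0.03 0 0 0 70;0 0 -0.02 0 0 0 70;0 0 -0.013 0 0 0 70;0 0 -0.005 0 0 0 70'
python3 -m creep '0 0 0 0 0 0 70;0 0 0 0 0 0 0;0 0 0 0 0 0 0;0 0 0 0 0 0 0;0 0 0 0 0 0 0;0 0 0 0 0 0 0'
python3 -m creep '0 0 0.02 0 0 0 0;0 0 0.04 0 0 0 0;0 0 0.04 0 0 0 0;0 0 0.04 0 0 0 0;0 0 0.04 0 0 0 0;0 0 0 0 0 0 0;0 0 0 0 0 0 0'
```

```text
time: 17.87
tool_pos: [487.7, -349.6, 79.9]
tcp_rot: [3.139, -0.003, 3.048]
contact_force: [-0.3, 0.2, -0.5]
grip_width: 64.2
finger_force: 0.0
time: 18.37
tool_pos: [488.7, -352.5, 83.4]
tcp_rot: [-3.14, 0.002, 3.046]
contact_force: [0.5, 0.4, 5.0]
grip_width: 43.3
finger_force: 30.0
time: 18.95
tool_pos: [488.7, -352.5, 264.8]
tcp_rot: [-3.138, 0.004, 3.046]
contact_force: [-0.2, -0.1, -2.1]
grip_width: 43.1
finger_force: 30.0
```

```bash

python3 -m creep '0.003 0.02 0 0 0 0 0;0.00635 0.038 0 0 0 0 0;0.00635 0.038 0 0 0 0 0;0.00635 0.038 0 0 0 0 0;0.00635 0.038 0 0 0 0 0;0.00635 0.038 0 0 0 0 0;0.00635 0.038 0 0 0 0 0;0.00635 0.038 0 0 0 0 0'
python3 -m creep '0.00635 0.038 0 0 0 0 0;0.00635 0.038 0 0 0 0 0;0.00635 0.038 0 0 0 0 0;0.00635 0.038 0 0 0 0 0;0.00635 0.038 0 0 0 0 0;0.00635 0.038 0 0 0 0 0;0.00635 0.038 0 0 0 0 0;0.00635 0.038 0 0 0 0 0'
python3 -m creep '0.00635 0.038 0 0 0 0 0;0.0034 0.0185 0 0 0 0 0;0 0 0 0 0 0 0;0 0 0 0 0 0 0;0 0 -0.03 0 0 0 0;0 0 -0.03 0 0 0 0;0 0 -0.02 0 0 0 0;0 0 0 0 0 0 0'
```

```text
time: 19.62
tool_pos: [534.7, -64.0, 260.0]
tcp_rot: [3.141, -0.004, 3.046]
contact_force: [1.9, 0.3, -1.2]
grip_width: 43.5
finger_force: 30.0
time: 20.28
tool_pos: [585.6, 239.7, 259.6]
tcp_rot: [-3.14, -0.004, 3.046]
contact_force: [1.3, -0.5, -1.7]
grip_width: 43.4
finger_force: 30.0
time: 20.95
tool_pos: [593.7, 291.7, 175.9]
tcp_rot: [-3.136, -0.01, 3.044]
contact_force: [-1.0, -0.8, -2.4]
grip_width: 43.4
finger_force: 30.0
```

```bash

python3 -m creep '0 0 -0.02 0 0 0 0;0 0 -0.012 0 0 0 0;0 0 -0.006 0 0 0 0;0 0 -0.003 0 0 0 0;0 0 0 0 0 0 0;0 0 0 0 0 0 0;0 0 -0.002 0 0 0 0;0 0 0 0 0 0 0'
```

```text
time: 21.62
tool_pos: [596.4, 294.6, 139.6]
tcp_rot: [3.141, 0.001, 3.046]
contact_force: [0.4, 0.2, -1.7]
grip_width: 43.8
finger_force: 30.0
```

```bash

python3 -m creep '0 0 -0.004 0 0 0 0;0 0 -0.002 0 0 0 0;0 0 -0.0015 0 0 0 0;0 0 -0.001 0 0 0 0;0 0 0 0 0 0 0;0 0 0 0 0 0 0'
```

```text
time: 22.12
tool_pos: [596.5, 294.5, 131.4]
tcp_rot: [3.141, 0.001, 3.046]
contact_force: [-0.5, -1.5, 5.0]
grip_width: 43.6
finger_force: 30.0
```

Touched down. I'll release and retract, then check the remaining pistons from the top camera.

```bash

python3 -m creep '0 0 0 0 0 0 58;0 0 0 0 0 0 58;0 0 0 0 0 0 58;0 0 0 0 0 0 58;0 0 0.015 0 0 0 58;0 0 0.03 0 0 0 58;0 0 0.04 0 0 0 58;0 0 0.04 0 0 0 70'
cat > chk.py <<'E'
from h import *
im=viewer.capture("top"); cv2.imwrite("pics/chk.png",im[:,:,::-1])
ref=cv2.imread("pics/top0.png")[:,:,::-1]
for n,p in dict(A=(570,-330,44),C=(494.4,-442.4,44)).items():
    x,y=proj("top",[p])[0].round().astype(int)
    r=cv2.matchTemplate(im[y-30:y+31,x-30:x+31].copy(),ref[y-8:y+9,x-8:x+9].copy(),cv2.TM_CCOEFF_NORMED)
    _,v,_,l=cv2.minMaxLoc(r); print(n,(x,y),v,(l[0]-22,l[1]-22))
E
python3 chk.py
```

```text
time: 22.78
tool_pos: [595.7, 294.3, 255.8]
tcp_rot: [-3.141, -0.003, 3.046]
contact_force: [1.5, -0.1, 0.1]
grip_width: 56.7
finger_force: 0.0
A (np.int64(408), np.int64(201)) 0.9977318644523621 (0, 0)
C (np.int64(437), np.int64(220)) 0.9977129101753235 (0, 0)
```

```bash

python3 -m creep '-0.001 -0.02 0.005 0 0 0 70;-0.0016 -0.038 0.002 0 0 0 70;-0.0016 -0.038 0 0 0 0 70;-0.0016 -0.038 0 0 0 0 70;-0.0016 -0.038 0 0 0 0 70;-0.0016 -0.038 0 0 0 0 70;-0.0016 -0.038 0 0 0 0 70;-0.0016 -0.038 0 0 0 0 70'
python3 -m creep '-0.0016 -0.038 0 0 0 0 70;-0.0016 -0.038 0 0 0 0 70;-0.0016 -0.038 0 0 0 0 70;-0.0016 -0.038 0 0 0 0 70;-0.0016 -0.038 0 0 0 0 70;-0.0016 -0.038 0 0 0 0 70;-0.0016 -0.038 0 0 0 0 70;-0.0016 -0.038 0 0 0 0 70'
python3 -m creep '-0.001 -0.034 0 0 0 0 70;0 0 0 0 0 0 70;0 0 0 0 0 0 70;0 0 0 0 0 0 70'
```

```text
time: 23.5
tool_pos: [583.6, 6.8, 262.4]
tcp_rot: [3.141, 0.0, 3.046]
contact_force: [0.5, 0.1, -0.1]
grip_width: 64.0
finger_force: 0.0
time: 24.17
tool_pos: [570.8, -297.3, 262.3]
tcp_rot: [3.141, 0.0, 3.046]
contact_force: [0.9, -0.3, -0.2]
grip_width: 64.2
finger_force: 0.0
time: 24.5
tool_pos: [570.1, -329.0, 262.0]
tcp_rot: [3.14, -0.001, 3.046]
contact_force: [0.8, 0.3, -0.0]
grip_width: 64.1
finger_force: 0.0
```

```bash

python3 -m creep '0 -0.001 -0.03 0 0 0 70;0 0 -0.035 0 0 0 70;0 0 -0.035 0 0 0 70;0 0 -0.035 0 0 0 70;0 0 -0.025 0 0 0 70;0 0 -0.012 0 0 0 70;0 0 -0.007 0 0 0 70;0 0 0 0 0 0 70'
python3 -m creep '0 0 0 0 0 0 70;0 0 0 0 0 0 0;0 0 0 0 0 0 0;0 0 0 0 0 0 0;0 0 0 0 0 0 0;0 0 0 0 0 0 0'
python3 -m creep '0 0 0.02 0 0 0 0;0 0 0.04 0 0 0 0;0 0 0.04 0 0 0 0;0 0 0.04 0 0 0 0;0 0 0.04 0 0 0 0;0 0 0 0 0 0 0;0 0 0 0 0 0 0'
```

```text
time: 25.17
tool_pos: [570.5, -329.4, 83.1]
tcp_rot: [3.141, -0.001, 3.047]
contact_force: [-0.7, -0.7, 0.5]
grip_width: 64.5
finger_force: 0.0
time: 25.67
tool_pos: [570.5, -330.8, 84.6]
tcp_rot: [-3.141, 0.001, 3.046]
contact_force: [-1.2, -0.1, 4.1]
grip_width: 43.0
finger_force: 30.0
time: 26.25
tool_pos: [570.8, -330.9, 266.4]
tcp_rot: [-3.139, 0.005, 3.046]
contact_force: [0.0, 0.4, -3.1]
grip_width: 43.1
finger_force: 30.0
```

```bash

python3 -m creep '0.0012 0.0205 0 0 0 0 0;0.0012 0.0385 0 0 0 0 0;0.0012 0.0385 0 0 0 0 0;0.0012 0.0385 0 0 0 0 0;0.0012 0.0385 0 0 0 0 0;0.0012 0.0385 0 0 0 0 0;0.0012 0.0385 0 0 0 0 0;0.0012 0.0385 0 0 0 0 0'
python3 -m creep '0.0012 0.0385 0 0 0 0 0;0.0012 0.0385 0 0 0 0 0;0.0012 0.0385 0 0 0 0 0;0.0012 0.0385 0 0 0 0 0;0.0012 0.0385 0 0 0 0 0;0.0012 0.0385 0 0 0 0 0;0 0 0 0 0 0 0;0 0 0 0 0 0 0'
python3 -m creep '0 0 -0.03 0 0 0 0;0 0 -0.03 0 0 0 0;0 0 -0.025 0 0 0 0;0 0 -0.02 0 0 0 0;0 0 -0.015 0 0 0 0;0 0 -0.005 0 0 0 0;0 0 0 0 0 0 0;0 0 0 0 0 0 0'
```

```text
time: 26.92
tool_pos: [578.6, -38.6, 261.2]
tcp_rot: [3.141, -0.004, 3.046]
contact_force: [0.4, -0.6, -2.8]
grip_width: 43.6
finger_force: 30.0
time: 27.58
tool_pos: [585.8, 192.5, 260.9]
tcp_rot: [-3.14, -0.004, 3.05]
contact_force: [0.0, -0.8, -2.1]
grip_width: 43.4
finger_force: 30.0
time: 28.25
tool_pos: [587.2, 189.7, 138.6]
tcp_rot: [-3.141, -0.0, 3.045]
contact_force: [-0.7, 0.1, -1.9]
grip_width: 43.5
finger_force: 30.0
```

```bash

python3 -m creep '0 0 -0.003 0 0 0 0;0 0 -0.002 0 0 0 0;0 0 -0.0015 0 0 0 0;0 0 -0.001 0 0 0 0;0 0 0 0 0 0 0;0 0 0 0 0 0 0'
python3 -m creep '0 0 0 0 0 0 58;0 0 0 0 0 0 58;0 0 0 0 0 0 58;0 0 0 0 0 0 58;0 0 0.015 0 0 0 58;0 0 0.03 0 0 0 58;0 0 0.04 0 0 0 58;0 0 0.04 0 0 0 70'
python3 chk.py
```

```text
time: 28.75
tool_pos: [587.7, 190.5, 132.6]
tcp_rot: [3.141, 0.003, 3.046]
contact_force: [-1.5, -2.2, 5.9]
grip_width: 43.3
finger_force: 30.0
time: 29.42
tool_pos: [586.4, 190.4, 256.5]
tcp_rot: [-3.141, -0.003, 3.046]
contact_force: [2.0, 0.8, -0.6]
grip_width: 57.1
finger_force: 0.0
A (np.int64(408), np.int64(201)) 0.4359780251979828 (12, -22)
C (np.int64(437), np.int64(220)) 0.9979069828987122 (0, 0)
```

```bash

python3 -m creep '-0.003 -0.02 0.005 0 0 0 70;-0.0055 -0.0373 0 0 0 0 70;-0.0055 -0.0373 0 0 0 0 70;-0.0055 -0.0373 0 0 0 0 70;-0.0055 -0.0373 0 0 0 0 70;-0.0055 -0.0373 0 0 0 0 70;-0.0055 -0.0373 0 0 0 0 70;-0.0055 -0.0373 0 0 0 0 70'
python3 -m creep '-0.0055 -0.0373 0 0 0 0 70;-0.0055 -0.0373 0 0 0 0 70;-0.0055 -0.0373 0 0 0 0 70;-0.0055 -0.0373 0 0 0 0 70;-0.0055 -0.0373 0 0 0 0 70;-0.0055 -0.0373 0 0 0 0 70;-0.0055 -0.0373 0 0 0 0 70;-0.0055 -0.0373 0 0 0 0 70'
python3 -m creep '-0.0055 -0.0373 0 0 0 0 70;-0.002 -0.0165 0 0 0 0 70;0 0 0 0 0 0 70;0 0 0 0 0 0 70;0 0 0 0 0 0 70'
```

```text
time: 30.13
tool_pos: [544.9, -92.2, 260.9]
tcp_rot: [3.141, 0.0, 3.046]
contact_force: [1.0, -0.7, -0.1]
grip_width: 64.5
finger_force: 0.0
time: 30.8
tool_pos: [500.9, -390.7, 260.8]
tcp_rot: [3.141, 0.0, 3.046]
contact_force: [1.3, 0.3, -0.5]
grip_width: 64.6
finger_force: 0.0
time: 31.22
tool_pos: [494.2, -441.9, 260.6]
tcp_rot: [3.14, -0.0, 3.047]
contact_force: [0.4, 0.2, 0.3]
grip_width: 64.7
finger_force: 0.0
```

```bash

python3 -m creep '0 0 -0.03 0 0 0 70;0 0 -0.035 0 0 0 70;0 0 -0.035 0 0 0 70;0 0 -0.035 0 0 0 70;0 0 -0.025 0 0 0 70;0 0 -0.012 0 0 0 70;0 0 -0.007 0 0 0 70;0 0 0 0 0 0 70'
python3 -m creep '0 0 0 0 0 0 70;0 0 0 0 0 0 0;0 0 0 0 0 0 0;0 0 0 0 0 0 0;0 0 0 0 0 0 0;0 0 0 0 0 0 0'
python3 -m creep '0 0 0.02 0 0 0 0;0 0 0.04 0 0 0 0;0 0 0.04 0 0 0 0;0 0 0.04 0 0 0 0;0 0 0.04 0 0 0 0;0 0 0 0 0 0 0;0 0 0 0 0 0 0'
```

```text
time: 31.88
tool_pos: [494.4, -441.8, 81.6]
tcp_rot: [3.141, -0.001, 3.047]
contact_force: [-0.7, -0.2, -0.6]
grip_width: 64.5
finger_force: 0.0
time: 32.38
tool_pos: [494.3, -443.1, 83.2]
tcp_rot: [-3.141, 0.001, 3.046]
contact_force: [-0.6, -0.5, 5.5]
grip_width: 43.9
finger_force: 30.0
time: 32.97
tool_pos: [494.5, -443.4, 265.0]
tcp_rot: [-3.138, 0.004, 3.046]
contact_force: [0.5, 0.9, -2.3]
grip_width: 43.6
finger_force: 30.0
```

```bash

python3 -m creep '0.001 0.015 0 0 0 0 0;0.0028 0.0375 0 0 0 0 0;0.0028 0.0375 0 0 0 0 0;0.0028 0.0375 0 0 0 0 0;0.0028 0.0375 0 0 0 0 0;0.0028 0.0375 0 0 0 0 0;0.0028 0.0375 0 0 0 0 0;0.0028 0.0375 0 0 0 0 0'
python3 -m creep '0.0028 0.0375 0 0 0 0 0;0.0028 0.0375 0 0 0 0 0;0.0028 0.0375 0 0 0 0 0;0.0028 0.0375 0 0 0 0 0;0.0028 0.0375 0 0 0 0 0;0.0028 0.0375 0 0 0 0 0;0.0028 0.0375 0 0 0 0 0;0.0028 0.0375 0 0 0 0 0'
python3 -m creep '0.0028 0.0375 0 0 0 0 0;0.0028 0.0375 0 0 0 0 0;0.0028 0.0375 0 0 0 0 0;0 0 0 0 0 0 0;0 0 0 0 0 0 0;0 0 0 0 0 0 0'
```

```text
time: 33.63
tool_pos: [513.5, -163.2, 259.8]
tcp_rot: [3.14, -0.004, 3.046]
contact_force: [1.5, 0.1, -1.6]
grip_width: 43.4
finger_force: 30.0
time: 34.3
tool_pos: [535.9, 136.4, 259.9]
tcp_rot: [-3.141, -0.004, 3.046]
contact_force: [0.9, 0.2, -1.8]
grip_width: 43.4
finger_force: 30.0
time: 34.8
tool_pos: [544.7, 246.8, 260.1]
tcp_rot: [-3.14, -0.003, 3.047]
contact_force: [0.2, -0.6, -2.2]
grip_width: 43.2
finger_force: 30.0
```

```bash

python3 -m creep '0 0 -0.03 0 0 0 0;0 0 -0.03 0 0 0 0;0 0 -0.025 0 0 0 0;0 0 -0.02 0 0 0 0;0 0 -0.015 0 0 0 0;0 0 -0.004 0 0 0 0;0 0 0 0 0 0 0;0 0 0 0 0 0 0'
python3 -m creep '0 0 -0.002 0 0 0 0;0 0 -0.0015 0 0 0 0;0 0 -0.001 0 0 0 0;0 0 -0.001 0 0 0 0;0 0 0 0 0 0 0;0 0 0 0 0 0 0'
```

```text
time: 35.47
tool_pos: [545.8, 246.4, 138.6]
tcp_rot: [3.141, 0.0, 3.045]
contact_force: [0.1, -0.4, -1.0]
grip_width: 43.6
finger_force: 30.0
time: 35.97
tool_pos: [545.4, 247.3, 132.7]
tcp_rot: [3.141, 0.0, 3.046]
contact_force: [0.3, 0.2, -1.7]
grip_width: 43.8
finger_force: 30.0
```

```bash

python3 -m creep '0 0 -0.0015 0 0 0 0;0 0 -0.001 0 0 0 0;0 0 0 0 0 0 0;0 0 0 0 0 0 0'
python3 -m creep '0 0 0 0 0 0 58;0 0 0 0 0 0 58;0 0 0 0 0 0 58;0 0 0 0 0 0 58;0 0 0.015 0 0 0 58;0 0 0.03 0 0 0 58;0 0 0.04 0 0 0 58;0 0 0.04 0 0 0 58'
python3 -m creep '-0.02 0 0.02 0 0 0 58;-0.02 0 0 0 0 0 58;0 0 0 0 0 0 58;0 0 0 0 0 0 58'
python3 - <<'E'
from h import *
im=crop("wrist","w7",0,0,640,400,1)
im=viewer.capture("top"); cv2.imwrite("pics/top7.png",im[:,:,::-1])
E
```

```text
time: 36.3
tool_pos: [546.0, 247.3, 131.2]
tcp_rot: [3.141, 0.002, 3.046]
contact_force: [-0.5, -0.6, 5.7]
grip_width: 43.4
finger_force: 30.0
time: 36.97
tool_pos: [544.8, 247.0, 255.5]
tcp_rot: [-3.141, -0.003, 3.046]
contact_force: [1.1, 0.7, 1.1]
grip_width: 53.1
finger_force: 0.0
time: 37.3
tool_pos: [504.9, 247.3, 275.4]
tcp_rot: [3.141, 0.0, 3.047]
contact_force: [1.3, -0.8, -0.1]
grip_width: 53.2
finger_force: 0.0
```

View pics/w7.png

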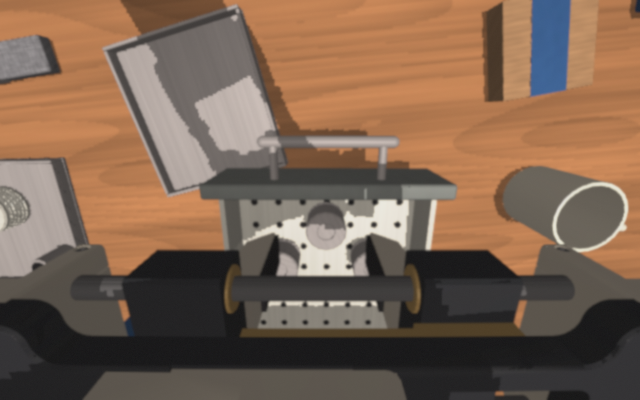

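Piston C stands at (325,228). The other two are half hidden by the fingers, so I'll turn for a clear view before pushing.

```bash

python3 -m creep '0.002 -0.0015 0.004 0 0 -0.112 58;0.002 -0.0015 0.004 0 0 -0.112 58;0.002 -0.0015 0.004 0 0 -0.112 58;0.002 -0.0015 0.004 0 0 -0.112 58;0.002 -0.0015 0.004 0 0 -0.112 58;0.002 -0.0015 0.004 0 0 -0.112 58;0.002 -0.0015 0.004 0 0 -0.112 58'
python3 -m creep '0.002 -0.0015 0.004 0 0 -0.112 58;0.002 -0.0015 0.004 0 0 -0.112 58;0.002 -0.0015 0.004 0 0 -0.112 58;0.002 -0.0015 0.004 0 0 -0.112 58;0.002 -0.0015 0.004 0 0 -0.112 58;0.002 -0.0015 0.004 0 0 -0.112 58;0.002 -0.0015 0.004 0 0 -0.113 58;0 0 0 0 0 0 23'
python3 - <<'E'
from h import *
c=cam("wrist");im=crop("wrist","w8",0,0,640,400,1)
print(proj("wrist",[[596.5,294.5,92],[587.7,190.5,92],[546,247.3,92]],c))
E
```

```text
time: 37.98
tool_pos: [520.2, 236.4, 302.1]
tcp_rot: [-3.14, -0.0, 2.256]
contact_force: [-0.4, -0.3, 0.1]
grip_width: 53.3
finger_force: 0.0
time: 38.65
tool_pos: [534.7, 225.8, 330.7]
tcp_rot: [3.141, 0.0, 1.472]
contact_force: [0.4, -0.0, 0.4]
grip_width: 50.0
finger_force: 0.0
[[370.9381147  115.91467062]
 [367.888587   204.02766802]
 [329.99724609 161.82178692]]
```

View pics/w8.png

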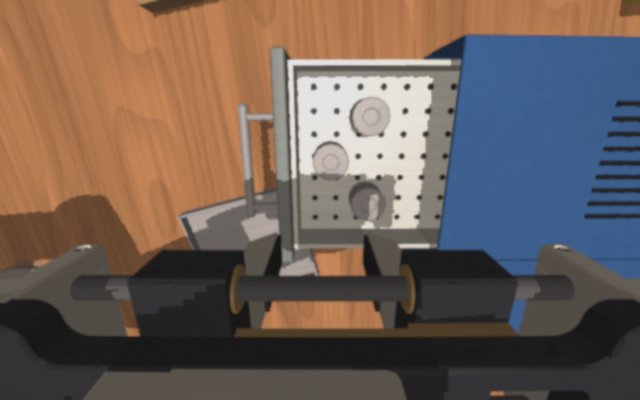

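All three pistons stand where they should: (371,116), (330,161) and (367,203). Now back to the handle.

```bash

python3 -m creep '-0.03 0.01 0 0 0 0 23;-0.03 0.01 0 0 0 0 23;-0.025 0.0105 -0.02 0 0 0 23;0 0 -0.03 0 0 0 23;0 0 -0.03 0 0 0 23;0 0 0 0 0 0 23;0 0 0 0 0 0 23;0 0 0 0 0 0 23'
python3 -c "
from h import *
print(proj('wrist',[[449.5,256.3,103],[455.5,316,103]])); im=viewer.capture('wrist').astype(int).sum(2); 
for r in (150,190,220): print(r,im[r,290:360:3])"
```

```text
time: 39.37
tool_pos: [449.4, 256.9, 252.2]
tcp_rot: [3.14, -0.001, 1.478]
contact_force: [0.3, -0.2, 0.8]
grip_width: 21.1
finger_force: 0.0
[[322.34150682 204.93475431]
 [322.83971539 137.02253489]]
150 [395 382 385 383 365 361 348 342 335 327 377 464 494 418 402 405 405 405
 407 407 403 382 395 398]
190 [222 237 231 231 236 230 230 223 213 214 248 282 292 255 219 216 223 236
 235 234 228 227 208 150]
220 [215 212 214 229 228 235 229 239 229 216 246 282 288 247 215 212 209 200
 194 192 189 192 170 152]
```

```bash

python3 -m creep '0.0015 0 -0.03 0 0 0 23;0 0 -0.03 0 0 0 23;0 0 -0.02 0 0 0 23;0 0 -0.012 0 0 0 23;0 0 -0.006 0 0 0 23;0 0 0 0 0 0 23;0 0 0 0 0 0 23'
python3 -m creep '0 0 0 0 0 0 0;0 0 0 0 0 0 0;0 0 0 0 0 0 0;0 0 0 0 0 0 0;0 0 0 0 0 0 0'
```

```text
time: 40.0
tool_pos: [450.9, 257.0, 154.3]
tcp_rot: [3.14, -0.001, 1.477]
contact_force: [-0.3, 0.1, 0.2]
grip_width: 20.9
finger_force: 0.0
time: 40.42
tool_pos: [450.7, 257.0, 154.3]
tcp_rot: [3.139, -0.001, 1.477]
contact_force: [0.6, -1.0, 6.0]
grip_width: 9.9
finger_force: 30.0
```

```bash

python3 -m creep '0.004 -0.0004 0 0 0 0 0;0.008 -0.0008 0 0 0 0 0;0.012 -0.0011 0 0 0 0 0;0.012 -0.0011 0 0 0 0 0;0.012 -0.0011 0 0 0 0 0;0.012 -0.0011 0 0 0 0 0;0.012 -0.0011 0 0 0 0 0;0.012 -0.0011 0 0 0 0 0'
python3 -m creep '0.012 -0.0011 0 0 0 0 0;0.012 -0.0011 0 0 0 0 0;0.012 -0.0011 0 0 0 0 0;0.012 -0.0011 0 0 0 0 0;0.012 -0.0011 0 0 0 0 0;0.01 -0.001 0 0 0 0 0;0.006 -0.0006 0 0 0 0 0;0.004 -0.0004 0 0 0 0 0'
python3 -m creep '0.002 -0.0002 0 0 0 0 0;0.002 -0.0002 0 0 0 0 0;0.001 0 0 0 0 0 0;0.001 0 0 0 0 0 0;0 0 0 0 0 0 0;0 0 0 0 0 0 0'
```

```text
time: 41.08
tool_pos: [534.5, 249.0, 154.4]
tcp_rot: [3.141, -0.0, 1.477]
contact_force: [-3.1, 0.8, 7.8]
grip_width: 9.8
finger_force: 30.0
time: 41.75
tool_pos: [614.9, 241.3, 154.4]
tcp_rot: [3.14, -0.001, 1.477]
contact_force: [-2.2, -1.0, 7.4]
grip_width: 9.9
finger_force: 30.0
time: 42.25
tool_pos: [619.6, 240.9, 154.4]
tcp_rot: [-3.141, 0.0, 1.477]
contact_force: [-5.3, -1.7, 7.7]
grip_width: 9.8
finger_force: 30.0
```

```bash

python3 -m creep '0.0015 0 0 0 0 0 0;0.0015 0 0 0 0 0 0;0 0 0 0 0 0 0;0 0 0 0 0 0 0'
python3 -m creep '-0.002 0 0 0 0 0 23;0 0 0 0 0 0 23;0 0 0 0 0 0 23;0 0 0 0 0 0 23;0 0 0.03 0 0 0 23;0 0 0.04 0 0 0 23;0 0 0.04 0 0 0 23;0 0 0.03 0 0 0 23'
```

```text
time: 42.58
tool_pos: [620.0, 240.9, 154.3]
tcp_rot: [-3.135, 0.002, 1.478]
contact_force: [-14.4, -2.4, 14.2]
grip_width: 9.8
finger_force: 30.0
time: 43.25
tool_pos: [621.4, 241.1, 296.4]
tcp_rot: [3.139, -0.001, 1.477]
contact_force: [0.0, -0.2, -0.3]
grip_width: 21.2
finger_force: 0.0
```

The drawer is at its hard stop (14 N, no more travel). Now to the knob.

```bash

python3 -m creep '0.0039 -0.0112 0 0 0 0.098 50;0.0039 -0.0112 0 0 0 0.098 50;0.0039 -0.0112 0 0 0 0.098 50;0.0039 -0.0112 0 0 0 0.098 50;0.0039 -0.0112 0 0 0 0.098 50;0.0039 -0.0112 0 0 0 0.098 50;0.0039 -0.0112 0 0 0 0.098 50;0.0039 -0.0112 0 0 0 0.098 50'
python3 -m creep '0.0039 -0.0112 0 0 0 0.098 50;0.0039 -0.0112 0 0 0 0.098 50;0.0039 -0.0112 0 0 0 0.098 50;0.0039 -0.0112 0 0 0 0.098 50;0.0039 -0.0112 0 0 0 0.098 50;0.0039 -0.0112 0 0 0 0.098 50;0.0039 -0.0112 0 0 0 0.098 50;0.0039 -0.0112 0 0 0 0.1 50'
python3 -m creep '0 0 0 0 0 0 50;0 0 0 0 0 0 50;0 0 0 0 0 0 50'
python3 - <<'E'
from h import *
c=cam("wrist");im=crop("wrist","w9",0,0,640,400,1)
print(proj("wrist",[[683,61,160],[619,240.5,103]],c))
E
```

```text
time: 43.92
tool_pos: [652.5, 150.8, 292.8]
tcp_rot: [-3.142, -0.0, 2.266]
contact_force: [-0.6, -0.7, 0.6]
grip_width: 45.9
finger_force: 0.0
time: 44.58
tool_pos: [683.7, 61.2, 292.7]
tcp_rot: [3.141, -0.0, 3.052]
contact_force: [-0.1, -0.5, 0.3]
grip_width: 46.1
finger_force: 0.0
time: 44.83
tool_pos: [683.2, 62.3, 292.8]
tcp_rot: [3.141, -0.0, 3.044]
contact_force: [-0.3, 0.2, 0.1]
grip_width: 46.1
finger_force: 0.0
[[321.08202421 211.05676734]
 [500.95241053 110.79539906]]
```

View pics/w9.png

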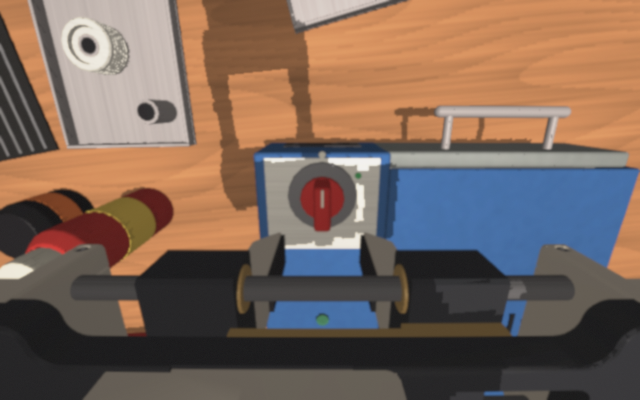

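The drawer is shut, with the handle at (502,112) as predicted. The knob at (322,205) is between the fingers and the pulley is flat in the tray, so I'll grip and turn clockwise.

```bash

python3 -m creep '-0.001 -0.001 -0.02 0 0 0 50;0 0 -0.02 0 0 0 50;0 0 -0.02 0 0 0 50;0 0 -0.012 0 0 0 50;0 0 -0.007 0 0 0 50;0 0 -0.003 0 0 0 50;0 0 0 0 0 0 50'
python3 -m creep '0 0 0 0 0 0 0;0 0 0 0 0 0 0;0 0 0 0 0 0 0;0 0 0 0 0 0 0;0 0 0 0 0 0 0;0 0 0 0 0 0 0'
python3 -m creep '0 0 0.001 0 0 -0.09 0;0 0 0 0 0 -0.09 0;0 0 0 0 0 -0.09 0;0 0 0 0 0 -0.09 0;0 0 0 0 0 -0.09 0;0 0 0 0 0 -0.09 0;0 0 0 0 0 -0.09 0;0 0 0 0 0 -0.09 0'
python3 -m creep '0 0 0 0 0 -0.09 0;0 0 0 0 0 -0.09 0;0 0 0 0 0 -0.09 0;0 0 0 0 0 -0.05 0;0 0 0 0 0 0 0;0 0 0 0 0 0 0'
python3 -m creep '0 0 0 0 0 0 50;0 0 0 0 0 0 50;0 0 0 0 0 0 50;0 0 0 0 0 0 50;0 0 0 0 0 0 50;0 0 0 0 0 0 50'
python3 -m creep '0 0 0.03 0 0 0 50;0 0 0.04 0 0 0 50;0 0 0.02 0 0 0 50;0 0 0 0 0 0 50;0 0 0 0 0 0 50'
python3 - <<'E'
from h import *
crop("wrist","w10",160,0,480,260,1.5)
E
```

```text
time: 45.47
tool_pos: [682.2, 61.3, 210.9]
tcp_rot: [3.141, -0.0, 3.047]
contact_force: [0.5, 0.2, 0.3]
grip_width: 45.8
finger_force: 0.0
time: 45.97
tool_pos: [682.5, 62.0, 211.6]
tcp_rot: [3.139, 0.001, 3.047]
contact_force: [1.4, 5.8, 1.1]
grip_width: 13.8
finger_force: 30.0
time: 46.63
tool_pos: [681.4, 59.4, 211.6]
tcp_rot: [-3.137, -0.0, 2.322]
contact_force: [-4.6, -5.1, 0.7]
grip_width: 14.2
finger_force: 30.0
time: 47.13
tool_pos: [680.3, 58.7, 211.6]
tcp_rot: [-3.134, 0.001, 2.006]
contact_force: [-8.3, -6.5, 2.4]
grip_width: 13.9
finger_force: 30.0
time: 47.63
tool_pos: [682.4, 61.0, 212.1]
tcp_rot: [3.141, 0.0, 2.007]
contact_force: [-0.1, -0.4, -0.9]
grip_width: 45.3
finger_force: 0.0
time: 48.05
tool_pos: [682.7, 61.0, 303.7]
tcp_rot: [3.138, 0.002, 2.007]
contact_force: [-0.9, 0.7, 0.0]
grip_width: 45.7
finger_force: 0.0
```

View pics/w10.png

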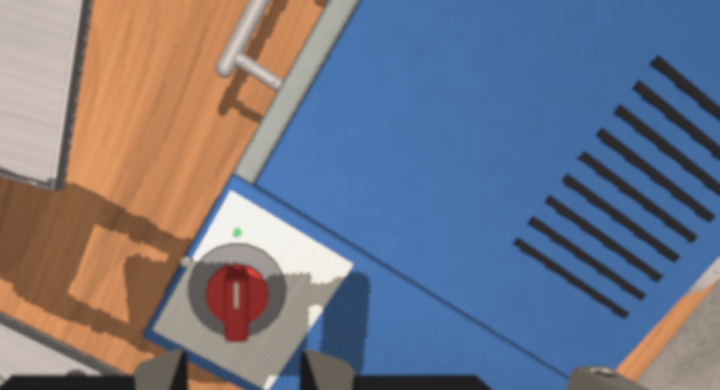

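The knob points at the green dot (237,232), the drawer front is flush, and the gripper is clear. Handing in.

```bash
python3 -c "
from plant import order;print(order.close_job())"
```

```text
the job is handed in; nothing more can be done
None
```

I handed the job in at about 48 s of robot time: the pulley lies flat in the far tray, all three pistons stood in the drawer when I last saw them, just before I pushed it shut, and the switch points to on; I got no verdict back.

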